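# Tip the album flat and shut the keepsake box

### The job

Pack away the photo album: gently push the top of the upright album so that it tips over and lies flat inside the yellow box, and only then push the open lid over and press it down until it is fully shut. Do it all by pushing with the fingers: do not pick up or lift the album, and leave the other things on the table where they are.

Things in the scene. Friction and masses are not known exactly. Their poses are not given: they have to be found in the camera images.
- box: Shallow open yellow cardboard box, fixed to the table, 200 x 200 mm, 60 mm high, walls and floor 5 mm thick (inside 190 x 190 mm, 55 mm deep). Origin: centre of its underside, on the table; z up. Its x axis points to the hinged side, where the lid is attached (at x = +100 mm), always roughly towards the robot's left; y runs along the hinge.
- lid (a joint): Lid angle in rad: 0 fully shut, pi/2 upright, up to 2.1 leaning back outside the box. Starts at 1.7 to 2.0. The hinge is stiff (0.2 N m): the lid stays where it is left and must be pushed all the way. A flat yellow panel 200 x 200 mm, 6 mm thick, 0.1 kg, no handle; red and white label on its outer face, plain cardboard inside.
- lid_hinge (a point): Middle of the hinge line, on the rim of the box (box frame: x +100 mm, y 0, z 60 mm). The lid turns about the box's y axis through this point; its inner face lies in the plane through the hinge line.
- lid_edge (a point): Middle of the lid's free edge, half-way through its thickness, 200 mm from the hinge. It moves with the lid.
- album: Loose hardback photo album, blue covers, 30 mm thick (x), 130 wide (y), 120 tall (z), about 0.35 kg. Starts upright on the box floor near the wall opposite the hinge, its covers within 0.1 rad of parallel to the hinge. Origin: centre of its lower face. Its top pushed towards the hinge, it tips about its lower edge, past balance at about 0.25 rad, and falls flat in the box.
- album_center (a point): Centre of the album, half-way up (60 mm above its lower edge).
- spray_can: Bystander, loose, to be left alone: white and green spray can, 52 mm across, 150 mm tall. Origin: centre of its underside.
- mug: Bystander, loose, to be left alone: blue mug, 80 mm across with a handle, 90 mm tall. Origin: centre of its underside.
- tape_roll: Bystander, loose, to be left alone: orange roll of tape lying flat, 90 mm across, 45 mm tall. Origin: centre of its underside.
- jar: Bystander, loose, to be left alone: jar with a red cap, 64 mm across, 90 mm tall. Origin: centre of its underside.
- torch: Bystander, loose, to be left alone: yellow torch standing on its head, 48 mm across, 130 mm tall. Origin: centre of its underside.
- bowl: Bystander, loose, to be left alone: small white bowl, 110 mm across, 45 mm tall. Origin: centre of its underside.
Not all that is in view belongs to the job. There is more than one size of the album; the job needs the smaller.

How it is judged:
On the way, in this order (a step that is already met when the one before it is completed fails the run):
1. the album lies flat in the box while the lid is still open (angle between album's own z axis and vertical between 1.48 and 1.66 rad and height (world z) of album_center below 0.035 m and x of album_center in the frame of box between -0.05 and 0.05 m and y of album_center in the frame of box between -0.05 and 0.05 m and value of joint lid above 1 rad and linear speed of album below 0.03 m/s), for 0.2 s.
2. the lid is shut over it (value of joint lid below 0.05 rad), for 0.2 s.
At the end, for the whole second after the job is handed in: The album lies flat on the floor of the box (within 0.09 rad, centre below 35 mm height and within 50 mm of the box's middle along each side) and at rest, and the lid is shut over it to within 0.05 rad (10 mm at its free edge) (angle between album's own z axis and vertical between 1.48 and 1.66 rad and height (world z) of album_center below 0.035 m and x of album_center in the frame of box between -0.05 and 0.05 m and y of album_center in the frame of box between -0.05 and 0.05 m and value of joint lid below 0.05 rad and linear speed of album below 0.02 m/s); the robot touches nothing.
It fails at once if the album is lifted (its centre rises more than about 30 mm) (height (world z) of album_center above 0.095 m).
It fails at once if another thing on the table is moved more than 30 mm (distance of any of spray_can, mug, tape_roll, jar, torch, bowl from where it was at the start of the episode above 0.03 m).
It fails at once if the fingers press on the album with over 30 N (contact force between the fingers and album above 30 N).
It also fails if it takes over 45 s, if anything falls off the work surface, if the arm or the gripper's body presses on something with over 40 N, if the wrist force passes 120 N, or if a joint passes its speed limit or range.

### The arm

A 6-joint arm with a two-finger parallel gripper is mounted at the origin on the work surface. World frame = base frame: x ahead of the robot, y to its left, z up, the work surface at z = 0. Lengths are in m, angles in rad, forces in N, time in s.
With the tool pointing down it reaches from about 0.4 to 0.825 m from the base axis. Payload 7 kg.
Tool frame: the origin (TCP) lies midway between the tips of the shut fingers; the grasp point (between the pads) lies hold_point_z behind it (hold_point_z is the distance from the TCP to the grasp point, in m); z points along the fingers, y is the line along which they close (so a half turn about z gives the same grasp; the last joint's range is limited). The gripper opens to 88 mm and grips with 3 to 60 N. Pads are 19 mm wide; open, the fingers measure 130 mm over their backs; the gripper's body (78 mm by 193 mm) begins 47 mm behind the grasp point.
Start: joints at [-0.909, 0.359, 0.012, 0, -1.224, -0.288], TCP at [0.246, -0.628, 0.227] pointing down, gripper open.
Joint ranges: [-3.07, 3.07], [-1.43, 2.12], [-1.02, 1.25], [-3.03, 1.67], [-3.05, -0], [-3.03, 3.03]. Speed limits (rad/s): [2.39, 2.39, 3.01, 3.14, 3.14, 3.14].

### API

Orientations are given as [roll, pitch, yaw] about the fixed x, y, z axes, in that order (R = Rz(yaw) Ry(pitch) Rx(roll)).
In Python, from station import * gives the robot as it stands.
- The arm moves only by the tool apply_moves, never from a script. Its argument "steps" is a list of rows, each an object with "translation": the shift along the world's x, y, z scaled (see below), a list of three; "rotation": the turn, a rotation vector about the world's x, y, z scaled (see below), a list of three. A call has exactly 10 rows; each row is the pose to reach, as a shift and turn from the pose commanded when the call began; what a row does not reach only later rows make up. The controller multiplies each number of a shift by 250 mm and each number of a turn by 30 degrees. A row lasts 1/12 s, in which the tool goes at most 41.7 mm and 7.16 degrees, less where a joint would pass 70% of its speed; a pose out of reach is approached as far as the arm can. A call with a number of a shift or a turn outside -1 to 1 is refused whole. A call with a gripper value outside its range is refused whole. "jaw" is the closure, from -1 (fully open) to 1 (shut), so that 0 is half open, set as the call begins (left out, the last holds). The fingers move at their own pace and stop on an object; "newtons" is the grip in N (left out, the last holds). Time passes only in rows, so rows that repeat a pose let the fingers close, or fill a call up. It gives the time, the measured TCP pose, the force, the opening and the grip force at its end, in the units of the state.
- get_state(): the state, without advancing time (a new reading comes with each control period).
- grab_frame(name): name is "scene" or "top" or "wrist"; returns the picture (420x560x3 uint8, blue, green, red); there is no depth.
- camera_model(name): a dict with "fx", "fy", "cx", "cy" (pixels), "k1" (the pictures are not rectified: a ray, as slopes to the right and down, at radius r is drawn at 1 + k1 r^2 times it, then the intrinsics apply), "xyz" and "rotation" of the camera in the world. Camera axes: x right, y down, z forward; pixel columns grow to the right and rows downward; lengths in m; the calibration is good to about 2 mm. A picture is of the moment at which its call begins: read the wrist's pose just before it. camera_model takes no time and is no camera call; for the wrist camera it gives the pose at the moment of the call.
- job_done(): hands the job in; it is judged then, once.
The state is a dict: "t": time; "q": joint angles; "qd": joint speeds; "joint_efforts": joint torques, N m; "eef_pos": TCP position; "ee_rot": TCP orientation; "force": force on the tool from outside, world axes, zero at the start; "moment": the same for the moment, N m; "width": finger opening in m; "gripper_force": force on a finger pad.
Only numpy, scipy, OpenCV 4.12 (cv2) and the standard library are available. Lean on these libraries where they do the work, as an engineer would, in place of code of your own. Each camera call takes 0.05 s, during which the arm holds its last target. There are 200 camera calls.

## Working session

There is one attempt and no reset: what is moved stays moved. The work goes in short steps, Python scripts to look and compute and a tool call to move; the robot and the scene stay as the last step left them, time stands still between calls to the robot, and variables do not carry over. Pictures are saved under pics/ and viewed, at most 10 in all, crops included, and the job is handed in when it is done.

Besides the shell and the picture viewer there is one more tool, called after "Call:" as name(argument=value, ...), one argument or row to a line, values as JSON. apply_moves: Moves the arm, as the interface text tells. Shifts and turns lie within -1 to 1; 1 stands for 250 mm of shift or 30 degrees of turn. Its arguments: {"type":"object","properties":{"steps":{"type":"array"},"jaw":{"type":"number"},"newtons":{"type":"number"}},"required":["steps"]}

```bash
mkdir -p pics; cat > h.py <<'E'
from station import *
import numpy as np, cv2
def ray(n,u,v,m=None):
    m=m or camera_model(n)
    d=np.array([(u-m["cx"])/m["fx"],(v-m["cy"])/m["fy"]]); p=d.copy()
    for _ in range(20): p=d/(1+m["k1"]*(p@p))
    R=np.array(m["rotation"]); 
    if R.shape!=(3,3):
        from scipy.spatial.transform import Rotation as Q; R=Q.from_euler('xyz',R).as_matrix()
    return np.array(m["xyz"]),R@np.array([p[0],p[1],1.])
def onz(n,u,v,z,m=None):
    o,d=ray(n,u,v,m); return o+d*(z-o[2])/d[2]
E
python3 - <<'E'
from h import *
for n in("scene","top"):
    m=camera_model(n); print(n,m)
    cv2.imwrite(f"pics/{n}0.png",grab_frame(n))
print(get_state())
E
```

```text
scene {'fx': 486.14822700158624, 'fy': 486.14822700158624, 'cx': 278.78535612925793, 'cy': 212.37980864308398, 'k1': -0.1539472766555687, 'xyz': array([ 1.05490246, -0.72903986,  1.13444874]), 'rotation': array([-2.44101318e+00, -1.96281778e-03,  7.02535325e-01])}
top {'fx': 526.3829969148127, 'fy': 526.3829969148127, 'cx': 276.28850269211944, 'cy': 218.92748842127318, 'k1': -0.06340461703146198, 'xyz': array([ 0.37998456, -0.06817428,  1.73488843]), 'rotation': array([-3.0756342 ,  0.01667439, -1.54818596])}
{'t': 0.1, 'q': array([-9.08931556e-01,  3.59312539e-01,  1.11608301e-02, -3.06965280e-04,
       -1.22413252e+00, -2.88099005e-01]), 'qd': array([-0.00075465, -0.0029386 ,  0.00121487,  0.00218639, -0.00065681,
       -0.00012969]), 'joint_efforts': array([ 3.48651702e-04, -5.84162843e+01,  2.93752706e+01,  7.01545045e+00,
        1.01451343e-02, -4.51615892e-05]), 'eef_pos': array([ 0.24626732, -0.62799408,  0.22572294]), 'ee_rot': array([ 3.14008407e+00, -1.46105771e-04, -2.76793129e+00]), 'force': array([-0.34180419,  0.81073168, -0.4035965 ]), 'moment': array([ 0.02321931, -0.05675525, -0.01082388]), 'gripper_force': 0.0, 'width': 0.08772811282159339}
```

View pics/top0.png

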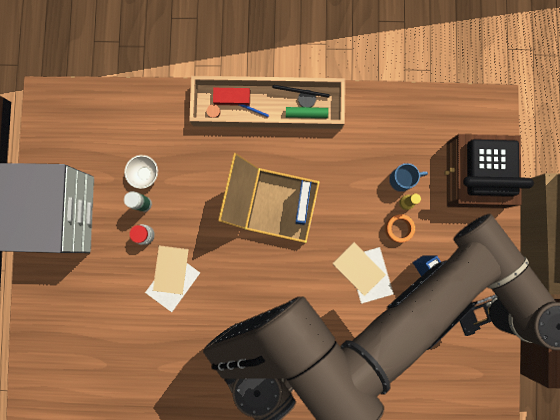

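View pics/scene0.png

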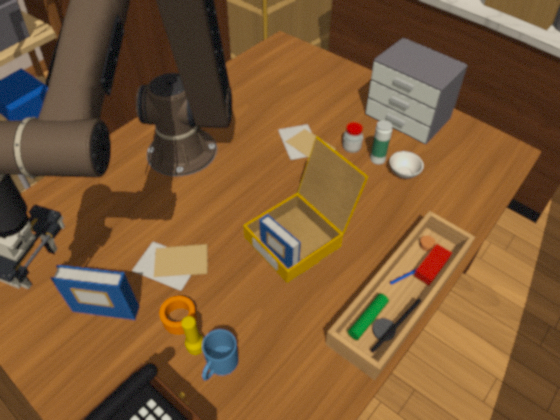

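The top view shows the box around (283,205), the album's white page top at (303,202), and the lid leaning left with its free edge at (222–236,155–222). The large album near the gripper at (430,265) is the decoy. I'll enlarge the box area to pick corners.

```bash
python3 - <<'E'
import cv2
i=cv2.imread("pics/top0.png")[145:255,210:330]
cv2.imwrite("pics/c.png",cv2.resize(i,None,fx=5,fy=5,interpolation=cv2.INTER_CUBIC))
E
```

```text
(no output)
```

View pics/c.png

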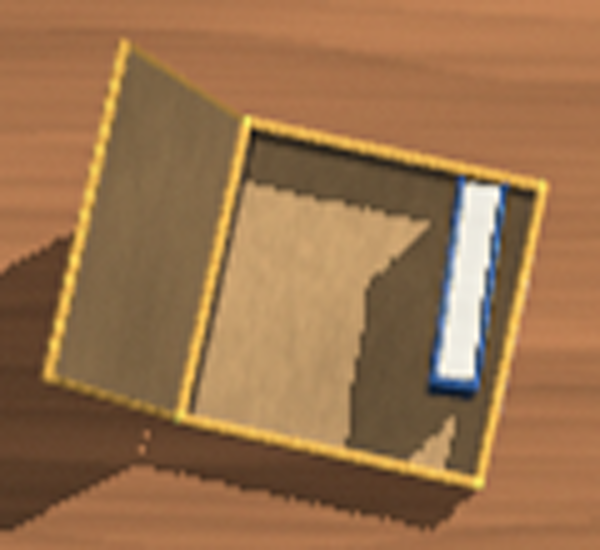

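The crop shows rim corners at (247,118), (548,184), (480,488), (180,418), album top corners at (460,178), (507,182), (479,390), (431,390), and lid edge ends at (125,40), (45,380).

```bash
python3 - <<'E'
from h import *
P=lambda a,z:np.array([onz("top",210+u/5,145+v/5,z) for u,v in a])
r=P([(247,118),(548,184),(480,488),(180,418)],.06)
c=r.mean(0); x=(r[0]+r[3]-r[1]-r[2]); x/=np.linalg.norm(x)
yv=np.array([-x[1],x[0],0]); print("box",c,"xaxis",x,"yaw",np.degrees(np.arctan2(x[1],x[0])))
print(r,[np.linalg.norm(r[i]-r[i-1]) for i in range(4)])
a=P([(460,178),(507,182),(479,390),(431,390)],.125); ac=a.mean(0)
print("album",ac,"box frame",(ac-c)@x,(ac-c)@yv,[np.linalg.norm(a[i]-a[i-1]) for i in range(4)]); 
print("corners bf",[( round((p-c)@x,4),round((p-c)@yv,4)) for p in a])
# lid edge: intersect ray with circle about hinge: scan angle
h=c+.1*x
for t in np.arange(1.6,2.15,.05):
    e=h+.2*np.cos(t)*(-x)+np.array([0,0,.2*np.sin(t)])
    z=e[2]; p=P([(125,40),(45,380)],z).mean(0); print(round(t,2),e.round(3),((p-e)@x).round(4))
E
```

```text
box [ 0.53413303 -0.05732028  0.06      ] xaxis [0.20084305 0.97962343 0.        ] yaw 78.41373744726106
[[ 0.65083726  0.02017842  0.06      ]
 [ 0.61207391 -0.1737335   0.06      ]
 [ 0.41663187 -0.13386464  0.06      ]
 [ 0.4569891   0.0581386   0.06      ]] [np.float64(0.19752996293440328), np.float64(0.19774840220085263), np.float64(0.19946708572225014), np.float64(0.19619875694958078)]
album [ 0.53977798 -0.12238836  0.125     ] box frame -0.06260846244304429 -0.0185983944143404 [np.float64(0.132017536104597), np.float64(0.029029499703033295), np.float64(0.12947383019518868), np.float64(0.029384255576215417)]
corners bf [(np.float64(-0.0426), np.float64(-0.0817)), (np.float64(-0.0713), np.float64(-0.0857)), (np.float64(-0.0826), np.float64(0.0433)), (np.float64(-0.054), np.float64(0.0498))]
1.6 [0.555 0.046 0.26 ] 0.0543
1.65 [0.557 0.056 0.259] 0.0444
1.7 [0.559 0.066 0.258] 0.0346
1.75 [0.561 0.076 0.257] 0.025
1.8 [0.563 0.085 0.255] 0.0154
1.85 [0.565 0.095 0.252] 0.0061
1.9 [0.567 0.104 0.249] -0.003
1.95 [0.569 0.113 0.246] -0.0119
2.0 [0.571 0.122 0.242] -0.0206
2.05 [0.573 0.131 0.237] -0.029
2.1 [0.574 0.14  0.233] -0.0371
```

Call:
apply_moves(
  steps=[
    {"translation":[0,0,0.15],"rotation":[0,0,0]},
    {"translation":[0,0,0.3],"rotation":[0,0,0]},
    {"translation":[0,0,0.42],"rotation":[0,0,0]},
    {"translation":[0.08,0.12,0.44],"rotation":[0,0,0.1]},
    {"translation":[0.16,0.24,0.44],"rotation":[0,0,0.25]},
    {"translation":[0.25,0.36,0.44],"rotation":[0,0,0.4]},
    {"translation":[0.33,0.48,0.44],"rotation":[0,0,0.55]},
    {"translation":[0.41,0.6,0.44],"rotation":[0,0,0.7]},
    {"translation":[0.5,0.72,0.44],"rotation":[0,0,0.85]},
    {"translation":[0.55,0.8,0.44],"rotation":[0,0,1]},
  ],
  jaw=0,
)

```text
t: 0.93
eef_pos: [0.3853, -0.4259, 0.3363]
ee_rot: [3.141, 0.001, -2.239]
force: [-0.1, -1.3, -0.6]
width: 0.0439
gripper_force: 0.0
```

Call:
apply_moves(
  steps=[
    {"translation":[0.07,0.1,0],"rotation":[0,0,0.15]},
    {"translation":[0.14,0.2,0],"rotation":[0,0,0.3]},
    {"translation":[0.21,0.3,0],"rotation":[0,0,0.45]},
    {"translation":[0.28,0.4,0],"rotation":[0,0,0.6]},
    {"translation":[0.35,0.5,0],"rotation":[0,0,0.7]},
    {"translation":[0.42,0.6,0],"rotation":[0,0,0.8]},
    {"translation":[0.49,0.7,0],"rotation":[0,0,0.9]},
    {"translation":[0.54,0.8,0],"rotation":[0,0,0.9]},
    {"translation":[0.54,0.8,0],"rotation":[0,0,0.9]},
    {"translation":[0.54,0.8,0],"rotation":[0,0,0.9]},
  ],
)

```text
t: 1.77
eef_pos: [0.5194, -0.227, 0.336]
ee_rot: [3.141, 0.0, -1.77]
force: [-0.4, -0.9, -0.4]
width: 0.0437
gripper_force: 0.0
```

```bash
python3 - <<'E'
from h import *
s=get_state();print(s["t"],s["eef_pos"],s["ee_rot"],s["q"],s["width"],s["force"])
cv2.imwrite("pics/w1.png",grab_frame("scene"))
try: print(hold_point_z)
except Exception as e: print(e)
E
```

```text
1.7667 [ 0.51943172 -0.22698929  0.33603156] [ 3.14062339e+00  1.16371791e-04 -1.77049463e+00] [-6.69928889e-02  1.29028435e-01 -4.72060393e-02 -2.47389020e-04
 -1.39550720e+00 -1.32662101e-01] 0.043715219153150735 [-0.3513295  -0.92571562 -0.39015656]
0.0188
```

View pics/w1.png

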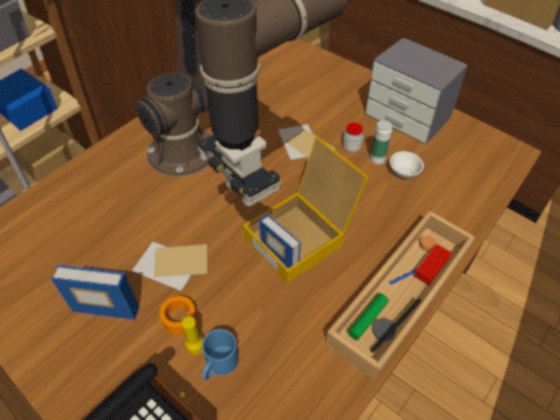

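The scene view shows the gripper clear of the album at (255,180), standing on the far side of the wall; all the bystanders are where they were. Next I descend and push.

Call:
apply_moves(
  steps=[
    {"translation":[0,0,-0.14],"rotation":[0,0,0]},
    {"translation":[0,0,-0.28],"rotation":[0,0,0]},
    {"translation":[0,0,-0.42],"rotation":[0,0,0]},
    {"translation":[0,0,-0.56],"rotation":[0,0,0]},
    {"translation":[0,0,-0.7],"rotation":[0,0,0]},
    {"translation":[0,0,-0.84],"rotation":[0,0,0]},
    {"translation":[0,0,-0.92],"rotation":[0,0,0]},
    {"translation":[0.016,0.08,-0.92],"rotation":[0,0,0]},
    {"translation":[0.032,0.16,-0.92],"rotation":[0,0,0]},
    {"translation":[0.048,0.24,-0.92],"rotation":[0,0,0]},
  ],
)

```text
t: 2.65
eef_pos: [0.5301, -0.1692, 0.1058]
ee_rot: [3.14, -0.001, -1.776]
force: [0.7, -0.2, -0.2]
width: 0.0436
gripper_force: 0.0
```

Call:
apply_moves(
  steps=[
    {"translation":[0.004,0.02,0],"rotation":[0,0,0]},
    {"translation":[0.008,0.04,0],"rotation":[0,0,0]},
    {"translation":[0.012,0.06,0],"rotation":[0,0,0]},
    {"translation":[0.016,0.08,0],"rotation":[0,0,0]},
    {"translation":[0.02,0.1,0],"rotation":[0,0,0]},
    {"translation":[0.024,0.12,0],"rotation":[0,0,0]},
    {"translation":[0.028,0.14,0],"rotation":[0,0,0]},
    {"translation":[0.032,0.16,0],"rotation":[0,0,0]},
    {"translation":[0.036,0.18,0],"rotation":[0,0,0]},
    {"translation":[0.04,0.2,0],"rotation":[0,0,0]},
  ],
)

```text
t: 3.48
eef_pos: [0.5411, -0.1178, 0.1065]
ee_rot: [-3.142, 0.0, -1.773]
force: [-0.5, -0.2, -0.3]
width: 0.0438
gripper_force: 0.0
```

```bash
python3 - <<'E'
from h import *
i=grab_frame("scene")[130:300,160:400]
cv2.imwrite("pics/w2.png",cv2.resize(i,None,fx=3,fy=3))
E
```

```text
(no output)
```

View pics/w2.png

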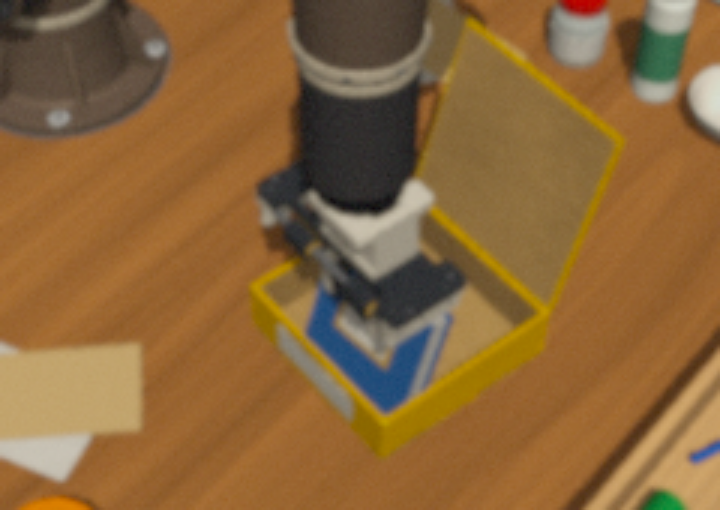

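The crop shows the album tipped, its blue cover at (380,340) under the fingers, possibly still tilting. I'll push a bit further, then rise and check.

Call:
apply_moves(
  steps=[
    {"translation":[0.004,0.02,0],"rotation":[0,0,0]},
    {"translation":[0.008,0.04,0],"rotation":[0,0,0]},
    {"translation":[0.012,0.06,0],"rotation":[0,0,0]},
    {"translation":[0.016,0.08,0],"rotation":[0,0,0]},
    {"translation":[0.02,0.1,0],"rotation":[0,0,0]},
    {"translation":[0.02,0.1,0],"rotation":[0,0,0]},
    {"translation":[0.02,0.1,0],"rotation":[0,0,0]},
    {"translation":[0.02,0.1,0],"rotation":[0,0,0]},
    {"translation":[0.02,0.1,0.1],"rotation":[0,0,0]},
    {"translation":[0.02,0.1,0.2],"rotation":[0,0,0]},
  ],
)

```text
t: 4.37
eef_pos: [0.5447, -0.0937, 0.1558]
ee_rot: [3.138, -0.001, -1.773]
force: [1.7, 0.1, 0.3]
width: 0.0439
gripper_force: 0.0
```

Call:
apply_moves(
  steps=[
    {"translation":[0,0,0.15],"rotation":[0,0,0]},
    {"translation":[0,0,0.3],"rotation":[0,0,0]},
    {"translation":[0,0,0.45],"rotation":[0,0,0]},
    {"translation":[0,0,0.6],"rotation":[0,0,0]},
    {"translation":[-0.1,0,0.75],"rotation":[0,0,0]},
    {"translation":[-0.2,0,0.8],"rotation":[0,0,0]},
    {"translation":[-0.3,0,0.8],"rotation":[0,0,0]},
    {"translation":[-0.36,0,0.8],"rotation":[0,0,0]},
    {"translation":[-0.36,0,0.8],"rotation":[0,0,0]},
    {"translation":[-0.36,0,0.8],"rotation":[0,0,0]},
  ],
)

```text
t: 5.2
eef_pos: [0.4554, -0.0936, 0.3573]
ee_rot: [-3.14, 0.001, -1.773]
force: [0.1, 0.3, 0.5]
width: 0.0441
gripper_force: 0.0
```

```bash
python3 - <<'E'
from h import *
a=grab_frame("scene")[140:290,220:380]; b=grab_frame("wrist")
a=cv2.resize(a,(480,450)); b=cv2.resize(b,(300,225))
c=np.zeros((450,790,3),np.uint8); c[:,:480]=a; c[:225,490:]=b
t=grab_frame("top")[145:255,210:330]; c[230:450,490:730]=cv2.resize(t,(240,220))
cv2.imwrite("pics/w3.png",c)
E
```

```text
(no output)
```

View pics/w3.png

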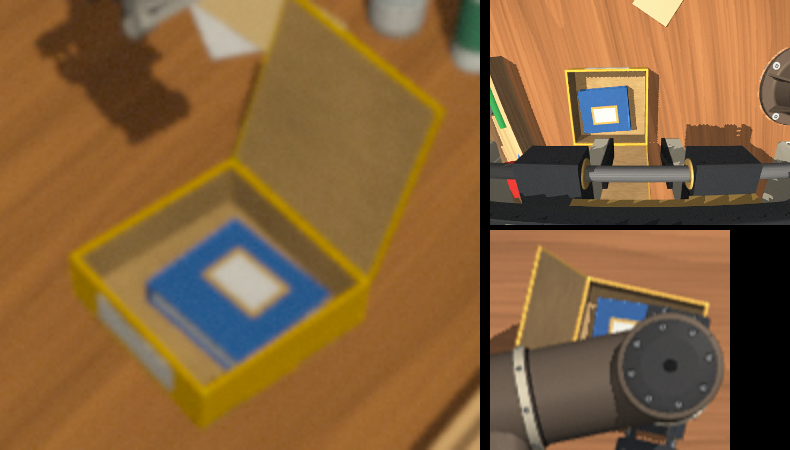

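The composite shows the album lying flat, its cover at (240,290) and clear of the hinge wall, with the lid still open. I'll quantify its position.

```bash
python3 - <<'E'
from h import *
i=grab_frame("scene"); hsv=cv2.cvtColor(i,cv2.COLOR_BGR2HSV)
m=cv2.inRange(hsv,(100,120,50),(125,255,255)); w=np.zeros_like(m); w[190:275,245:345]=m[190:275,245:345]
c=max(cv2.findContours(w,0,2)[0],key=cv2.contourArea)
q=np.array([onz("scene",u,v,.035)[:2] for u,v in cv2.convexHull(c)[:,0]])
C=np.array([.5341,-.0573]);x=np.array([.2008,.9796]);y=np.array([-x[1],x[0]])
b=np.c_[(q-C)@x,(q-C)@y]; print(b.min(0),b.max(0),cv2.minAreaRect((b*1000).astype(np.float32)))
for bx,z in[(.195,.25),(.195,.22),(.115,.23)]: print(C+x*bx,z)
E
```

```text
[-0.05282692 -0.0830729 ] [0.07483465 0.04448781] ((11.03817367553711, -21.544723510742188), (117.03547668457031, 124.84785461425781), 5.723104000091553)
[0.573256 0.133722] 0.25
[0.573256 0.133722] 0.22
[0.557192 0.055354] 0.23
```

Album is flat at (11, −21) mm from the box middle. Now I go over and behind the lid.

Call:
apply_moves(
  steps=[
    {"translation":[0.07,0.14,0],"rotation":[0,0,0]},
    {"translation":[0.14,0.28,0],"rotation":[0,0,0]},
    {"translation":[0.21,0.42,0],"rotation":[0,0,0]},
    {"translation":[0.28,0.56,0],"rotation":[0,0,0]},
    {"translation":[0.35,0.7,0],"rotation":[0,0,0]},
    {"translation":[0.42,0.84,0],"rotation":[0,0,0]},
    {"translation":[0.47,0.95,0],"rotation":[0,0,0]},
    {"translation":[0.49,1,0],"rotation":[0,0,0]},
    {"translation":[0.49,1,0],"rotation":[0,0,0]},
    {"translation":[0.49,1,0],"rotation":[0,0,0]},
  ],
)

```text
t: 6.23
eef_pos: [0.5788, 0.1571, 0.3551]
ee_rot: [3.14, -0.002, -1.772]
force: [-1.1, 0.5, 0.1]
width: 0.0435
gripper_force: 0.0
```

Call:
apply_moves(
  steps=[
    {"translation":[0,0,-0.1],"rotation":[0,0,0]},
    {"translation":[0,0,-0.2],"rotation":[0,0,0]},
    {"translation":[0,0,-0.3],"rotation":[0,0,0]},
    {"translation":[0,0,-0.4],"rotation":[0,0,0]},
    {"translation":[0,0,-0.48],"rotation":[0,0,0]},
    {"translation":[0,0,-0.53],"rotation":[0,0,0]},
    {"translation":[0,0,-0.53],"rotation":[0,0,0]},
    {"translation":[0,0,-0.53],"rotation":[0,0,0]},
    {"translation":[0,0,-0.53],"rotation":[0,0,0]},
    {"translation":[0,0,-0.53],"rotation":[0,0,0]},
  ],
)

```text
t: 7.07
eef_pos: [0.5791, 0.1565, 0.2257]
ee_rot: [-3.14, 0.001, -1.773]
force: [-0.3, 1.1, -0.0]
width: 0.044
gripper_force: 0.0
```

Call:
apply_moves(
  steps=[
    {"translation":[-0.008,-0.039,0],"rotation":[0,0,0]},
    {"translation":[-0.016,-0.078,0],"rotation":[0,0,0]},
    {"translation":[-0.024,-0.118,0],"rotation":[0,0,0]},
    {"translation":[-0.032,-0.157,0],"rotation":[0,0,0]},
    {"translation":[-0.04,-0.196,0],"rotation":[0,0,0]},
    {"translation":[-0.048,-0.235,0],"rotation":[0,0,0]},
    {"translation":[-0.056,-0.274,0],"rotation":[0,0,0]},
    {"translation":[-0.064,-0.314,0],"rotation":[0,0,0]},
    {"translation":[-0.072,-0.353,0],"rotation":[0,0,0]},
    {"translation":[-0.08,-0.392,0],"rotation":[0,0,0]},
  ],
)

```text
t: 7.9
eef_pos: [0.5582, 0.0576, 0.2241]
ee_rot: [-3.142, 0.0, -1.773]
force: [1.1, 1.5, 1.5]
width: 0.044
gripper_force: 0.7
```

```bash
python3 - <<'E'
from h import *
s=get_state();print(s["eef_pos"],s["force"])
i=grab_frame("scene")[100:300,200:400]
cv2.imwrite("pics/w4.png",cv2.resize(i,None,fx=2.5,fy=2.5))
C=np.array([.5341,-.0573]);x=np.array([.2008,.9796]); e=s["eef_pos"]
for t in np.linspace(1.35,0,15):
    b=.1-.165*np.cos(t)+.016*np.sin(t); p=np.r_[C+b*x,.06+.165*np.sin(t)+.006*np.cos(t)]
    print(round(t,2),((p-e)/.25).round(3))
E
```

```text
[0.55822285 0.05760034 0.22406082] [1.10298169 1.4968019  1.47911137]
1.35 [-0.033 -0.148 -0.007]
1.25 [-0.045 -0.21  -0.022]
1.16 [-0.058 -0.27  -0.042]
1.06 [-0.07  -0.329 -0.069]
0.96 [-0.081 -0.385 -0.1  ]
0.87 [-0.092 -0.438 -0.137]
0.77 [-0.102 -0.488 -0.179]
0.68 [-0.112 -0.533 -0.225]
0.58 [-0.12  -0.575 -0.275]
0.48 [-0.128 -0.612 -0.329]
0.39 [-0.134 -0.643 -0.386]
0.29 [-0.14  -0.67  -0.445]
0.19 [-0.144 -0.69  -0.506]
0.1 [-0.147 -0.705 -0.569]
0.0 [-0.149 -0.714 -0.632]
```

View pics/w4.png

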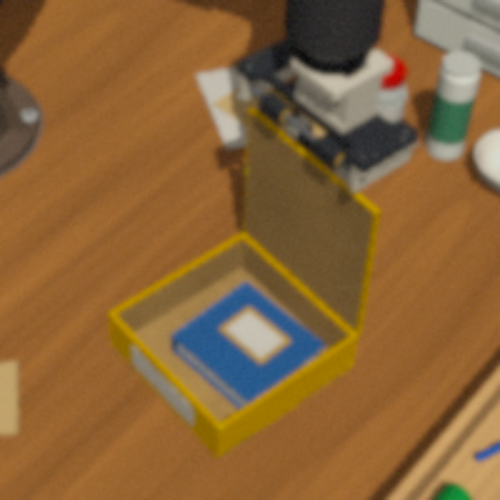

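The picture shows the lid upright, edge from (245,105) to (378,210), with the fingers behind it and the album flat. I follow the arc down.

Call:
apply_moves(
  steps=[
    {"translation":[-0.015,-0.075,0],"rotation":[0,0,0]},
    {"translation":[-0.033,-0.148,-0.007],"rotation":[0,0,0]},
    {"translation":[-0.045,-0.21,-0.022],"rotation":[0,0,0]},
    {"translation":[-0.058,-0.27,-0.042],"rotation":[0,0,0]},
    {"translation":[-0.07,-0.33,-0.069],"rotation":[0,0,0]},
    {"translation":[-0.081,-0.385,-0.1],"rotation":[0,0,0]},
    {"translation":[-0.092,-0.438,-0.137],"rotation":[0,0,0]},
    {"translation":[-0.102,-0.488,-0.179],"rotation":[0,0,0]},
    {"translation":[-0.112,-0.533,-0.225],"rotation":[0,0,0]},
    {"translation":[-0.12,-0.575,-0.275],"rotation":[0,0,0]},
  ],
)

```text
t: 8.78
eef_pos: [0.5281, -0.0862, 0.1543]
ee_rot: [3.142, -0.0, -1.773]
force: [1.0, 1.1, -0.4]
width: 0.0439
gripper_force: 0.4
```

Call:
apply_moves(
  steps=[
    {"translation":[-0.008,-0.037,-0.054],"rotation":[0,0,0]},
    {"translation":[-0.014,-0.068,-0.111],"rotation":[0,0,0]},
    {"translation":[-0.02,-0.095,-0.17],"rotation":[0,0,0]},
    {"translation":[-0.024,-0.115,-0.231],"rotation":[0,0,0]},
    {"translation":[-0.027,-0.13,-0.294],"rotation":[0,0,0]},
    {"translation":[-0.029,-0.139,-0.34],"rotation":[0,0,0]},
    {"translation":[-0.029,-0.139,-0.36],"rotation":[0,0,0]},
    {"translation":[-0.029,-0.139,-0.37],"rotation":[0,0,0]},
    {"translation":[-0.029,-0.139,-0.37],"rotation":[0,0,0]},
    {"translation":[-0.029,-0.139,-0.37],"rotation":[0,0,0]},
  ],
)

```text
t: 9.62
eef_pos: [0.5201, -0.1212, 0.0655]
ee_rot: [3.141, -0.002, -1.772]
force: [-14.0, 1.4, 35.9]
width: 0.0441
gripper_force: 18.1
```

Call:
apply_moves(
  steps=[
    {"translation":[0,0,0.06],"rotation":[0,0,0]},
    {"translation":[0,0,0.15],"rotation":[0,0,0]},
    {"translation":[0,0,0.3],"rotation":[0,0,0]},
    {"translation":[0,0,0.45],"rotation":[0,0,0]},
    {"translation":[0,0,0.6],"rotation":[0,0,0]},
    {"translation":[-0.05,-0.1,0.7],"rotation":[0,0,0]},
    {"translation":[-0.1,-0.2,0.7],"rotation":[0,0,0]},
    {"translation":[-0.2,-0.3,0.7],"rotation":[0,0,0]},
    {"translation":[-0.2,-0.3,0.7],"rotation":[0,0,0]},
    {"translation":[-0.2,-0.3,0.7],"rotation":[0,0,0]},
  ],
)

```text
t: 10.45
eef_pos: [0.4698, -0.1962, 0.2376]
ee_rot: [3.141, -0.0, -1.775]
force: [0.7, 0.5, -0.0]
width: 0.044
gripper_force: 0.0
```

```bash
python3 - <<'E'
from h import *
print(get_state()["force"])
i=grab_frame("scene")
cv2.imwrite("pics/w5.png",cv2.resize(i[100:400,130:450],None,fx=1.9,fy=1.9))
E
```

```text
[ 0.65420884  0.45728836 -0.00315897]
```

View pics/w5.png

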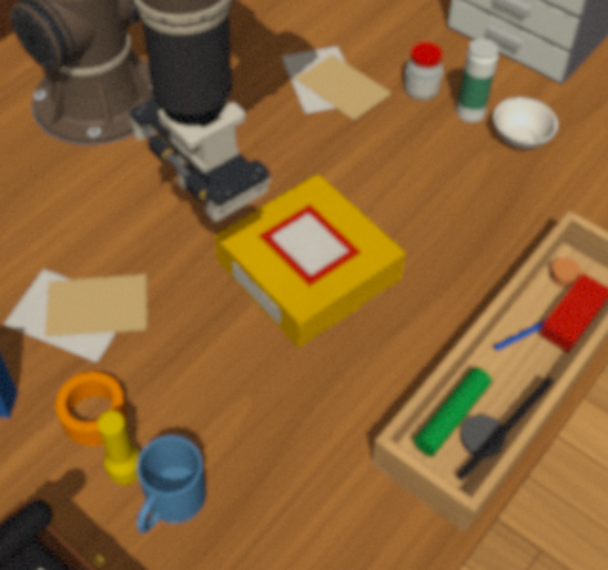

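The lid is shut flush (label at (310,245)), the gripper is clear, and the bystanders are unmoved.

```bash
python3 -c "from station import *; print(job_done())"
```

```text
the job is handed in; nothing more can be done
None
```

The smaller album was tipped flat in the box, about 11 mm and 21 mm off its middle along the two sides, then the lid was pressed shut over it; I handed the job in at about 10.5 s with the gripper clear and the bystanders looking unmoved, but no verdict came back.

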